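Load the feed chute with a pipe offcut

TASK

Get the white pipe offcut ready for the feeder: with your fingertips, push it up its lane of the sloped chute and over the crest, until it sits in the pocket against the orange stop and cannot roll back. Keep the fingertips behind it all the way up (no flicking, no picking it up), then take your hand away. Leave the blue offcut and everything else on the bench where they are.

Things in the scene. Friction and masses are not known exactly. Their poses are not given: they have to be found in the camera images.
- chute: Fixed aluminium chute, 339 x 158 mm, place and heading vary. Origin on the table under its middle; +x uphill along the lanes, +y across, z up. Two lanes 70 mm wide inside, centred at y = +38 and -38 mm; grey walls and divider, 6 mm thick, rise 12 mm over the floor. From x = -190 to -80 mm a level landing, floor 40 mm above the table; at its lower end a wall 12 mm high.
- chute_crest (a point): Middle of the crest (yellow line), at chute x = 80 mm: the top of the 11 degree ramp that starts at the landing's end, x = -80 mm. Floor here 71 mm above the table. A part let go on the ramp rolls back to the landing; one whose centre passes the crest drops into the pocket and stays. Axes as the chute's.
- chute_stop (a point): Middle of the orange stop's face, at chute x = 135 mm, on the pocket floor, 61 mm above the table; the stop's top is at 101 mm. The pocket lies between crest and stop: its floor is 6 mm below the crest and falls gently to the stop; its side walls reach 83 mm above the table. Axes as the chute's.
- white_offcut: Smooth white plastic pipe offcut, 50 mm outside diameter, 64 mm long, about 0.1 kg, lying across one of the two lanes (either one) on the landing, free to roll. Origin at its centre on its axis, 25 mm above the floor; its y axis is the pipe's axis, across the lane (x and z turn as it rolls). Seated against the stop its centre is at chute x = 110 mm, 88 mm above the table.
- blue_offcut: Blue pipe offcut of the same size on the landing of the other lane; to be left alone. Origin at its centre.
- screwdriver: Bystander: a screwdriver lying on the table, about 200 mm long; origin at its underside's centre. Leave alone.
- tape: Bystander: a yellow ring (roll of tape) lying flat, 84 mm across, 22 mm high; origin at its underside's centre. Leave alone.
- screw_jar: Bystander: a closed glass jar, 56 mm across, 75 mm high; origin at its underside's centre. Leave alone.
- pipe_tee: Bystander: a small white pipe tee lying on the table, 72 mm long, 37 mm high; origin at its underside's centre. Leave alone.
- mug: Bystander: a blue mug, 80 mm across (plus handle), 90 mm high; origin at its underside's centre. Leave alone.
Things that resemble listed ones, but are neither listed nor needed, are in the scene too. What is shaped like the white_offcut but purple or red is not meant.

How it is judged:
By the outcome, as a careful person would: the job done as asked, in the order asked, and still so for the second after the job is handed in, with the robot touching nothing.
It also fails if it takes over 42 s, if anything falls off the work surface, if the arm or the gripper's body presses on something with over 40 N, if the wrist force passes 120 N, or if a joint passes its speed limit or range.

ROBOT

A 7-joint arm with a two-finger parallel gripper is mounted at the origin on the work surface. World frame = base frame: x ahead of the robot, y to its left, z up, the work surface at z = 0. Lengths are in mm, angles in rad, forces in N, time in s.
With the tool pointing down it reaches from about 400 to 925 mm from the base axis. Payload 4.1 kg.
Tool frame: the origin (TCP) lies at the very end of the fingers, on their centre line; the grasp point (between the pads) lies robot.hold_point_z behind it (robot.hold_point_z is the distance from the TCP to the grasp point, in mm); z points along the fingers, y is the direction in which the jaws open and shut (so a half turn about z gives the same grasp; the last joint's range is limited). The gripper opens to 85 mm and grips with 20 to 120 N. Pads are 22 mm wide; open, the fingers measure 114 mm over their backs; the gripper's body (76 mm by 85 mm) begins 54 mm behind the grasp point. The pads swing forward as they close: fully open they stand 13 mm farther back than shut.
Start: joints at [-1.242, 0.398, 0.045, 1.537, -0.019, 1.207, -0.051], TCP at [269.651, 591.469, 203.747] pointing down, gripper open.
Joint ranges: [-2.82, 2.82], [-0.49, 2.23], [-1.37, 1.46], [0, 2.46], [-1.36, 4.5], [0.23, 2], [-2.94, 2.94]. Speed limits (rad/s): [2.57, 2.57, 3.14, 3.14, 3.14, 3.14, 3.14].

INTERFACE

Orientations are given as a unit quaternion [x, y, z, w].
In Python, from rig import sensors, viewer, robot, spotter gives the robot as it stands.
- The arm moves only by the tool send_rows, never from a script. Its argument "plan" is a list of rows, each a list of 7 numbers: the turn, a rotation vector about the tool's x, y, z in rad, then the shift along the tool's x, y, z in cm, then the finger opening in cm, from 0 to 8.54. In form: [[ax, ay, az, tx, ty, tz, fingers], ...]. A call has 1 to 8 rows; each row is the pose to reach, as a shift and turn from the pose commanded when the call began, along the tool's axes at that moment; what a row does not reach only later rows make up. A row lasts 1/12 s, in which the tool goes at most 41.7 mm and 7.16 degrees, less where a joint would pass 70% of its speed; a pose out of reach is approached as far as the arm can. A call with a gripper value outside its range is refused whole. The fingers move at their own pace and stop on an object; "grip_force" is the grip in N (left out, the last holds). Time passes only in rows, so rows that repeat a pose let the fingers close. It gives the time, the measured TCP pose, the force and the opening at its end, in the units of the state.
- sensors.observe(): the state, without advancing time (a new reading comes with each control period).
- viewer.read_camera(name): name is "side" or "top"; returns a dict with "pixels" (420x560x3 uint8, red, green, blue), "depth" (420x560 float32, mm along the optical axis (not along the pixel's ray), 0 where there is no reading), "fx", "fy", "cx", "cy" (pixels), "R" (3x3) and "t" (3): a world point X has camera coordinates R X + t. Camera axes: x right, y down, z forward; pixel columns grow to the right and rows downward; lengths in mm; the calibration is good to about 2 mm. A picture is of the moment at which its call begins.
- robot.job_done(): hands the job in, once; it reports no verdict.
Trained networks look in a picture, given as the dict that the camera call returned (one of the last four; its "shot" number tells which), for a name from the list of things; names that differ only in an ending like _2 or _b are one class to them, and where a whole thing is asked for, a point or a joint stands for the part that bears it (a point fixed in the world has none). Each returns a list of dicts, best first, with "score" (0 to 1); they miss things now and then, are a little off and sometimes report something else, mostly with a low value. They report only what shows in the picture. A call takes as long as a camera call. They do not tell look-alikes from the thing itself.
- spotter.cut_out(label, picture): "region" (420x560 bool, what is visible of it) and "uv" ([column, row] in pixels, amid what is visible of it).
The state is a dict: "t": time; "qpos": joint angles; "joint_vel": joint speeds; "tau": joint torques, N m; "position": TCP position; "ee_rot": TCP orientation; "force": force on the tool from outside, world axes, zero at the start; "wrist_torque": the same for the moment, N m; "finger_gap": opening from 0.0 (shut) to 1.0 (fully open).
Only numpy, scipy, OpenCV 4.12 (cv2) and the standard library are available. Lean on these libraries where they do the work, as an engineer would, in place of code of your own. Each camera call takes 0.05 s, during which the arm holds its last target. There are 200 camera calls.

## Working session

There is one attempt and no reset: what is moved stays moved. The work goes in short steps, Python scripts to look and compute and a tool call to move; the robot and the scene stay as the last step left them, time stands still between calls to the robot, and variables do not carry over. Pictures are saved under pics/ and viewed, about 8 in all and at most 12, crops included, and the job is handed in when it is done.

Besides the shell and the picture viewer there is one more tool, called after "Request:" by a JSON object that holds its "name" and its "arguments", one argument or row to a line. send_rows: Moves the arm, as the interface text tells. Its arguments: {"type":"object","properties":{"plan":{"type":"array"},"grip_force":{"type":"number"}},"required":["plan"]}

```bash
mkdir -p pics; ls; python3 - <<'E'
from rig import sensors, viewer, robot, spotter
import cv2, numpy as np
print(sensors.observe(), robot.hold_point_z)
for n in("top","side"):
    p=viewer.read_camera(n); cv2.imwrite(f"pics/{n}0.png",p["pixels"][:,:,::-1])
    np.savez(f"{n}0.npz",**{k:p[k] for k in("pixels","depth","fx","fy","cx","cy","R","t")})
    for l in("white_offcut","blue_offcut","chute"):
        for d in spotter.cut_out(l,p)[:5]:
            v,u=np.nonzero(d["region"]); z=p["depth"][v,u]; k=z>0; u,v,z=u[k],v[k],z[k]
            c=np.c_[(u-p["cx"])/p["fx"]*z,(v-p["cy"])/p["fy"]*z,z]; X=(c-p["t"])@p["R"]
            print(n,l,round(d["score"],2),np.round(d["uv"]),len(u),np.round(np.median(X,0)),np.round(X.min(0)),np.round(X.max(0)))
E
```

```text
pics
{'t': 0.0, 'qpos': array([-1.24196756,  0.39920028,  0.04505366,  1.53787963, -0.018703  ,
        1.20688019, -0.05073479]), 'joint_vel': array([-1.11218456e-03, -1.01085517e-03,  2.41986823e-04,  1.82008627e-03,
        6.95837041e-05,  9.78846293e-04, -1.59411950e-03]), 'tau': array([-7.08962489e-04, -4.75131047e+01,  1.36428002e+00, -2.54220521e+01,
        1.14038133e-02,  9.60932288e-03,  1.24661727e-05]), 'position': array([269.39340806, 590.79711822, 202.65871919]), 'ee_rot': array([ 2.12258244e-01,  9.77213125e-01, -9.63089972e-04, -1.37521496e-04]), 'force': array([-0.67162322,  0.638232  ,  0.16775609]), 'wrist_torque': array([ 0.05643639, -0.01181208,  0.09660261]), 'finger_gap': 0.9986147533696711} 18.700000000000003
top white_offcut 0.83 [218. 157.] 298 [764. 241.  44.] [739. 208.  -4.] [806. 276.  58.]
top white_offcut 0.73 [247. 198.] 315 [612. 144.  85.] [582. 118.  41.] [647. 173.  97.]
top white_offcut 0.71 [284. 267.] 290 [396.  20.  45.] [369. -12.  25.] [423.  52.  57.]
top white_offcut 0.7 [196. 182.] 285 [659. 315.  45.] [629. 281.   3.] [695. 352.  60.]

[... 283 characters left out ...]
0.81 [281. 213.] 4327 [565.  38.  56.] [ 466. -110.   -7.] [677. 240. 110.]
side white_offcut 0.75 [276. 167.] 260 [757. 228.  34.] [736. 204.  -4.] [801. 270.  52.]
side white_offcut 0.7 [208. 210.] 355 [402. 185.  38.] [369. 154.  -3.] [476. 266.  53.]
side white_offcut 0.65 [245. 170.] 204 [654. 303.  39.] [624. 275.  -1.] [684. 356.  52.]
side white_offcut 0.63 [236. 243.] 390 [389.   5.  41.] [366. -19.   2.] [418.  50.  52.]
side white_offcut 0.54 [264. 186.] 269 [608. 127.  80.] [566. 114.  37.] [658. 219.  93.]
side blue_offcut 0.87 [245. 195.] 324 [527. 127.  78.] [503. 111.  38.] [569. 181.  91.]
side chute 0.74 [279. 210.] 3149 [548. -12.  59.] [ 463. -117.   -4.] [717. 297. 104.]
```

```bash
python3 - <<'E'
import cv2
a=cv2.imread("pics/top0.png");b=cv2.imread("pics/side0.png")
c=cv2.resize(a[130:300,180:400],None,fx=3,fy=3,interpolation=2)
cv2.imwrite("pics/topcrop.png",c); 
E
```

```text
(no output)
```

View pics/top0.png

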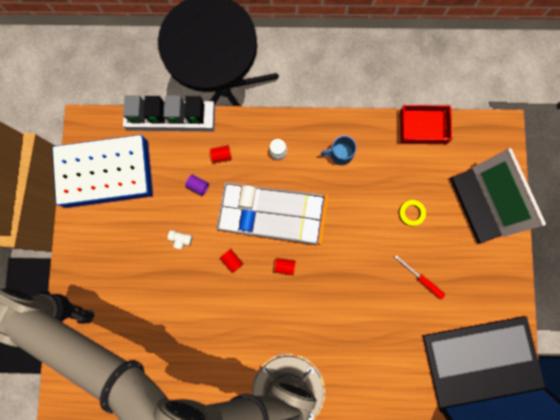

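View pics/topcrop.png

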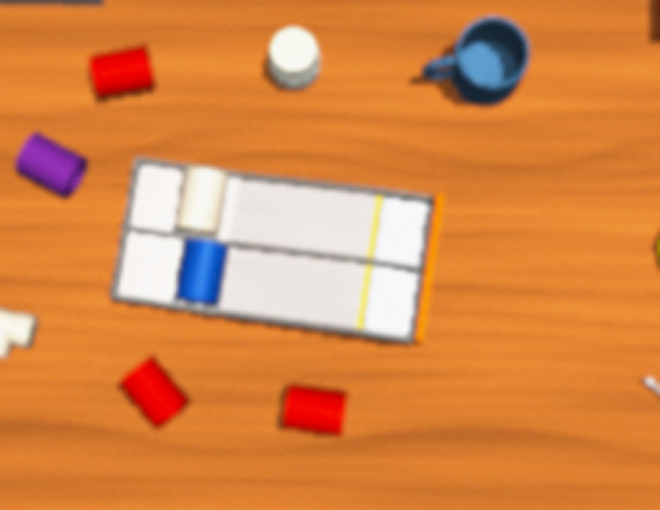

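View pics/side0.png

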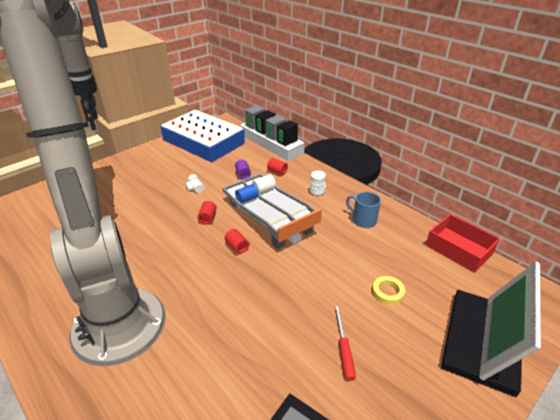

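The white pipe at top (247,197), in the upper (+y) lane, is the target. These could be mistaken for it:
- red pipes at (220,154), (231,260) and (285,267)
- purple pipe at (197,184)
- blue offcut at (247,219)
- tee at (179,239)
- white-capped jar at (278,149)

The crop shows the target as a cream-white pipe beside the blue one, with uphill to the right (yellow crest, orange stop). Next I'll fit the chute pose.

```bash
cat >fit.py <<'E'
import numpy as np, cv2
def cloud(p,mask):
    v,u=np.nonzero(mask); z=p["depth"][v,u]; k=z>0; u,v,z=u[k],v[k],z[k]
    return (np.c_[(u-p["cx"])/p["fx"]*z,(v-p["cy"])/p["fy"]*z,z]-p["t"])@p["R"]
E
python3 - <<'E'
from fit import *
for n in("top","side"):
    p=dict(np.load(n+"0.npz")); hsv=cv2.cvtColor(p["pixels"],cv2.COLOR_RGB2HSV)
    X=cloud(p,np.ones((420,560),bool)).astype(np.float32)
    inb=(X[:,0]>440)&(X[:,0]<700)&(X[:,1]>-140)&(X[:,1]<270)
    S=X[inb&(X[:,2]>32)&(X[:,2]<115)]
    # keep chute: main connected blob on 4mm grid
    (c,s,a)=cv2.minAreaRect(S[:,:2]); print(n,"rect",c,s,a,len(S))
    H,Sa,V=hsv[...,0],hsv[...,1],hsv[...,2]
    Y=cloud(p,(H>=24)&(H<34)&(Sa>60)&(V>120)); Y=Y[(Y[:,0]>440)&(Y[:,0]<700)&(Y[:,1]>-140)&(Y[:,1]<250)&(Y[:,2]>60)&(Y[:,2]<80)]
    if len(Y)>5:
        m=Y.mean(0); d=np.linalg.svd(Y[:,:2]-m[:2])[2][0]; print("crest",m,d,np.degrees(np.arctan2(*d[::-1])),len(Y),np.ptp((Y[:,:2]-m[:2])@d))
    O=X[inb&(X[:,2]>92)&(X[:,2]<110)&(X[:,1]<0)]
    if len(O)>5: m=O.mean(0); d=np.linalg.svd(O[:,:2]-m[:2])[2][0]; q=(O[:,:2]-m[:2])@d; print("stop",m,np.degrees(np.arctan2(*d[::-1])),len(O),np.ptp(q))
    W=X[(X[:,2]>80)&(X[:,2]<100)&(X[:,1]>70)&(X[:,1]<200)&(X[:,0]>450)&(X[:,0]<680)]
    print("pipes",W.mean(0),W.min(0),W.max(0),len(W))
E
```

```text
Traceback (most recent call last):
cv2.error: OpenCV(4.12.0) /io/opencv/modules/imgproc/src/convhull.cpp:143: error: (-215:Assertion failed) total >= 0 && (depth == CV_32F || depth == CV_32S) in function 'convexHull'
```

```bash
cat >an.py <<'E'
from fit import *
for n in("top","side"):
    p=dict(np.load(n+"0.npz")); hsv=cv2.cvtColor(p["pixels"],cv2.COLOR_RGB2HSV)
    X=cloud(p,np.ones((420,560),bool)).astype(np.float32)
    inb=(X[:,0]>440)&(X[:,0]<700)&(X[:,1]>-140)&(X[:,1]<270)
    S=X[inb&(X[:,2]>32)&(X[:,2]<115)&(np.abs(X[:,0]-562)<120)&~((X[:,0]>635)&(X[:,1]>250))]
    (c,s,a)=cv2.minAreaRect(np.ascontiguousarray(S[:,:2],dtype=np.float32)); print(n,"rect",c,s,a,len(S))
    H,Sa,V=hsv[...,0],hsv[...,1],hsv[...,2]
    Y=cloud(p,(H>=24)&(H<34)&(Sa>60)&(V>120)); Y=Y[(Y[:,0]>440)&(Y[:,0]<700)&(Y[:,1]>-140)&(Y[:,1]<250)&(Y[:,2]>60)&(Y[:,2]<80)]
    if len(Y)>5:
        m=Y.mean(0); d=np.linalg.svd(Y[:,:2]-m[:2])[2][0]; print("crest",m,d,np.degrees(np.arctan2(*d[::-1])),len(Y),np.ptp((Y[:,:2]-m[:2])@d))
    O=X[inb&(X[:,2]>92)&(X[:,2]<110)&(X[:,1]<0)]
    if len(O)>5: m=O.mean(0); d=np.linalg.svd(O[:,:2]-m[:2])[2][0]; q=(O[:,:2]-m[:2])@d; print("stop",m,np.degrees(np.arctan2(*d[::-1])),len(O),np.ptp(q))
    W=X[(X[:,2]>80)&(X[:,2]<100)&(X[:,1]>70)&(X[:,1]<200)&(X[:,0]>450)&(X[:,0]<680)]
    print("pipes",W.mean(0),W.min(0),W.max(0),len(W))
E
python3 an.py
```

```text
top rect (536.5733642578125, 68.7221908569336) (339.9136047363281, 221.7171630859375) 82.80213928222656 5097
crest [551.62817566 -37.77364087  70.69004891] [-0.99089149  0.13466273] 172.26088221322934 101 142.74831732327124
stop [541.401   -98.77456 100.72381] 172.21497 135 157.85823
pipes [575.02826 143.886    86.78579] [504.47665 117.95976  80.00282] [649.0911  170.02068  96.80513] 469
side rect (537.485107421875, 66.16693115234375) (348.0450134277344, 220.44131469726562) 82.57318878173828 3468
crest [553.86975906 -39.15236329  70.31724964] [-0.99012898  0.14015921] 171.9429405719577 45 135.4615621473045
stop [ 540.86847 -102.54188   98.39524] 172.03828 192 157.97208
pipes [572.4577  135.95007  86.07546] [504.32217  117.268265  80.023674] [645.3297  162.97162  93.36197] 283
```

Both cameras agree on the chute: origin about (562,41), +x heading about -97.8°. The crest is at z 70.5, the stop top at 100, and the size fits. The white pipe is at chute x of about -109, y of about +36. I'll go above the landing behind it, with fingers at 2 cm and jaws across the lane.

Request:
{"name": "send_rows", "arguments": {
  "plan": [
    [0,0,0.08,-2.8,-1.2,0,2],
    [0,0,0.16,-5.8,-2.5,0,2],
    [0,0,0.25,-9,-3.9,0,2],
    [0,0,0.34,-12.2,-5.3,0,2],
    [0,0,0.43,-15.4,-6.7,0,2],
    [0,0,0.52,-18.6,-8.1,0,2],
    [0,0,0.61,-21.8,-9.5,0,2],
    [0,0,0.7,-25,-10.9,0,2]
  ]
}}

```text
t: 1.07
position: [452.9, 387.3, 204.0]
ee_rot: [0.536, 0.844, 0.0, -0.0]
force: [0.5, -0.0, 0.2]
finger_gap: 0.237
```

```bash
cat >st.py <<'E'
import sys, numpy as np
from scipy.spatial.transform import Rotation as R
from rig import sensors
O=np.array([562,41.,0]); a=np.radians(-97.8)
C=np.array([[np.cos(a),np.sin(a),0],[-np.sin(a),np.cos(a),0],[0,0,1]])
def st():
    s=sensors.observe(); T=R.from_quat(s["ee_rot"]); c=C@(s["position"]-O)
    print("t",round(s["t"],2),"chute",c.round(1),"F",(C@s["force"]).round(1),"gap",round(s["finger_gap"],2),"q",s["qpos"].round(2))
    return s,T,c
def goal(x,y,z):
    s,T,c=st(); d=T.inv().apply(C.T@np.array([x,y,z])+O-s["position"])/10
    W=R.from_matrix(np.c_[C[1],-np.cross(C[1],[0,0,-1])*-1*-1,[0,0,0]*1]) if 0 else None
    best=None
    for sg in(1,-1):
        ey=sg*C[1]; ez=np.array([0,0,-1.]); M=R.from_matrix(np.c_[np.cross(ey,ez),ey,ez])
        r=(T.inv()*M).as_rotvec()
        if best is None or np.linalg.norm(r)<np.linalg.norm(best): best=r
    print("rotvec",best.round(3),"shift cm",d.round(2)); print("chute axes in tool",T.inv().apply(C).round(3).tolist())
if __name__=="__main__": goal(*map(float,sys.argv[1:4]))
E
sed -i '/if 0 else None/d' st.py; python3 st.py -163 38 200
```

```text
t 1.07 chute [-328.2 -155.1  204. ] F [-0.   0.5  0.2] gap 0.24 q [-1.    0.31  0.27  1.68 -0.09  1.17 -0.26]
rotvec [ 0.    -0.001  0.575] shift cm [-24.37   7.22   0.4 ]
chute axes in tool [[-0.839, -0.544, -0.001], [-0.544, 0.839, 0.0], [0.0, 0.001, -1.0]]
```

Request:
{"name": "send_rows", "arguments": {
  "plan": [
    [0,0,0.08,-3.4,1.0,0,2],
    [0,0,0.16,-6.8,2.0,0,2],
    [0,0,0.24,-10.2,3.0,0,2],
    [0,0,0.32,-13.6,4.0,0,2],
    [0,0,0.4,-17,5.0,0,2],
    [0,0,0.48,-20,5.9,0,2],
    [0,0,0.575,-22.8,6.8,0,2],
    [0,0,0.575,-24.4,7.2,0,2]
  ]
}}

```text
t: 1.73
position: [624.0, 194.8, 203.9]
ee_rot: [0.755, 0.656, -0.0, 0.001]
force: [-0.5, 0.0, 0.9]
finger_gap: 0.23
```

Request:
{"name": "send_rows", "arguments": {
  "plan": [
    [0,0,0,0,0,2,2],
    [0,0,0,0,0,4,2],
    [0,0,0,0,0,6,2],
    [0,0,0,0,0,7.5,2],
    [0,0,0,0,0,8,2],
    [0,0,0,0,0,8,2]
  ]
}}

```text
t: 2.23
position: [620.5, 198.9, 122.2]
ee_rot: [0.752, 0.659, -0.001, -0.001]
force: [-0.5, -0.2, 1.0]
finger_gap: 0.234
```

```bash
python3 st.py -163 38 54; python3 - <<'E'
from rig import viewer,spotter
from fit import *; from st import C,O
ims=[]
for n in("top","side"):
    p=viewer.read_camera(n); im=p["pixels"][:,:,::-1]
    c=im[150:250,190:340] if n=="top" else im[140:260,180:360]
    ims.append(cv2.resize(c,(600,400) if n=="top" else (600,400),interpolation=2)[:300])
    for l in("white_offcut","blue_offcut"):
        for d in spotter.cut_out(l,p)[:5]:
            X=(cloud(p,d["region"])-O)@C.T; m=np.median(X,0)
            if abs(m[1])<80 and abs(m[0])<190: print(n,l,round(d["score"],2),m.round(1),np.percentile(X,[5,95],axis=0).round(0).tolist())
cv2.imwrite("pics/c1.png",np.vstack(ims))
E
```

```text
t 2.23 chute [-164.4   36.5  122.2] F [ 0.3 -0.5  1. ] gap 0.23 q [-0.69  0.51  0.44  1.63 -0.24  1.06 -0.32]
rotvec [-0.003  0.001  0.004] shift cm [-0.13  0.17  6.82]
chute axes in tool [[-1.0, -0.004, 0.001], [-0.004, 1.0, -0.003], [-0.001, -0.003, -1.0]]
top white_offcut 0.8 [-107.6   36.5   85.2] [[-129.0, 8.0, 65.0], [-89.0, 66.0, 93.0]]
top blue_offcut 0.72 [-97.3 -36.3  84.8] [[-120.0, -67.0, 50.0], [-76.0, -6.0, 92.0]]
side white_offcut 0.59 [-91.3  33.8  79.5] [[-117.0, 7.0, 56.0], [-84.0, 65.0, 90.0]]
side blue_offcut 0.72 [-81.  -45.2  76.6] [[-113.0, -69.0, 50.0], [-70.0, -10.0, 90.0]]
side blue_offcut 0.3 [-93.1  32.8  79.1] [[-128.0, -3.0, 43.0], [-83.0, 67.0, 90.0]]
```

View pics/c1.png

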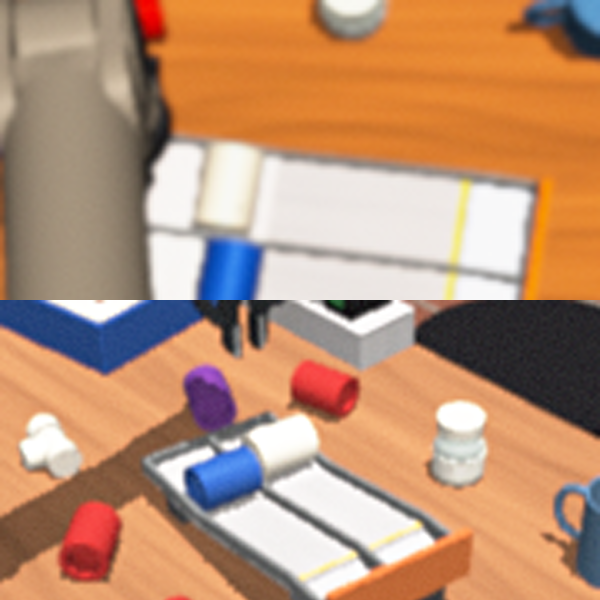

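The crop shows the closed fingertips above the landing's lower end (side panel, about (243,340)). White sits in the far lane and blue in the near lane, both undisturbed. Now descend behind white.

Request:
{"name": "send_rows", "arguments": {
  "plan": [
    [0,0,0,0,0.1,1.5,2],
    [0,0,0,0,0.1,3,2],
    [0,0,0,0,0.1,4.2,2],
    [0,0,0,0,0.1,5.2,2],
    [0,0,0,0,0.1,6,2],
    [0,0,0,0,0.1,6.6,2],
    [0,0,0,0,0.1,6.8,2],
    [0,0,0,0,0.1,6.8,2]
  ]
}}

```text
t: 3.2
position: [622.4, 198.8, 55.3]
ee_rot: [0.752, 0.659, -0.0, -0.0]
force: [-0.1, 0.5, -0.0]
finger_gap: 0.233
```

```bash
python3 st.py -150 38 54
```

```text
t 3.2 chute [-164.6   38.4   55.3] F [-0.5 -0.2 -0. ] gap 0.23 q [-0.67  0.58  0.41  1.68 -0.27  0.94 -0.29]
rotvec [-0.001  0.     0.004] shift cm [-1.45 -0.05  0.13]
chute axes in tool [[-1.0, -0.004, 0.0], [-0.004, 1.0, -0.001], [-0.0, -0.001, -1.0]]
```

Request:
{"name": "send_rows", "arguments": {
  "plan": [
    [0,0,0,-0.4,0,0,2],
    [0,0,0,-0.8,0,0,2],
    [0,0,0,-1.2,0,0,2],
    [0,0,0,-1.6,0,0,2],
    [0,0,0,-2.0,0,0,2],
    [0,0,0,-2.4,0,0,2],
    [0,0,0,-2.8,0,0,2],
    [0,0,0,-3.2,0,0,2]
  ]
}}

```text
t: 3.87
position: [618.4, 167.0, 56.0]
ee_rot: [0.752, 0.659, 0.0, -0.0]
force: [-1.3, 2.7, 5.9]
finger_gap: 0.233
```

```bash
cat >look.py <<'E'
from rig import viewer,spotter
from fit import *; from st import C,O,st
import sys
st(); ims=[]
for n in("top","side"):
    p=viewer.read_camera(n); im=p["pixels"][:,:,::-1]
    c=im[150:250,190:340] if n=="top" else im[150:250,200:350]
    ims.append(cv2.resize(c,(600,400),interpolation=2)[:300])
    for l in("white_offcut","blue_offcut"):
        for d in spotter.cut_out(l,p)[:5]:
            X=(cloud(p,d["region"])-O)@C.T; m=np.median(X,0)
            if abs(m[1])<80 and abs(m[0])<190: print(n,l,round(d["score"],2),m.round(1),np.percentile(X,[5,95],axis=0).round(0).tolist())
if len(sys.argv)>1: cv2.imwrite(f"pics/{sys.argv[1]}.png",np.vstack(ims))
E
python3 look.py c2
```

```text
t 3.87 chute [-132.5   38.8   56. ] F [-2.5 -1.7  5.9] gap 0.23 q [-0.63  0.56  0.42  1.71 -0.27  0.93 -0.24]
top white_offcut 0.52 [-102.7   31.5   85.6] [[-121.0, 9.0, 71.0], [-89.0, 62.0, 92.0]]
top blue_offcut 0.86 [-95.1 -38.3  85.9] [[-114.0, -67.0, 74.0], [-77.0, -10.0, 93.0]]
side white_offcut 0.67 [-91.6  35.4  79.9] [[-121.0, 7.0, 51.0], [-83.0, 68.0, 90.0]]
side blue_offcut 0.86 [-83.9 -43.2  75. ] [[-141.0, -69.0, 41.0], [-71.0, -6.0, 90.0]]
```

View pics/c2.png

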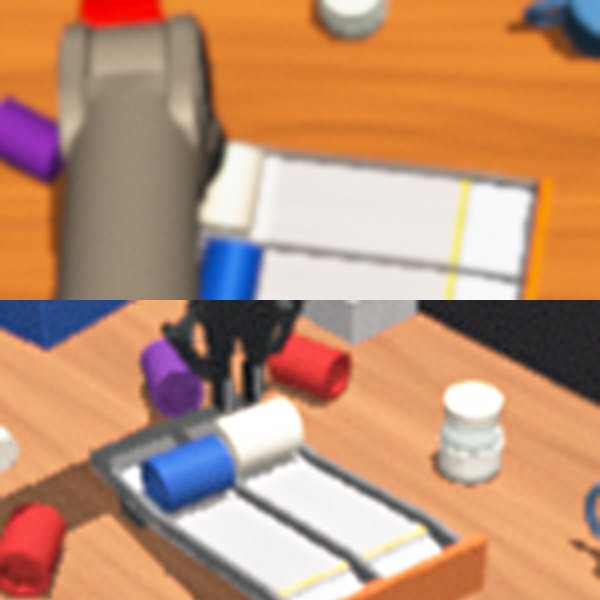

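The side panel shows both fingertips just behind white, around (240,390). White has hardly moved. I'll hold and read the force.

Request:
{"name": "send_rows", "arguments": {
  "plan": [
    [0,0,0,0,0,0,2],
    [0,0,0,0,0,0,2],
    [0,0,0,0,0,0,2]
  ]
}}

```text
t: 4.42
position: [618.6, 167.7, 55.9]
ee_rot: [0.752, 0.659, 0.0, -0.0]
force: [-0.6, 1.0, 2.9]
finger_gap: 0.238
```

```bash
python3 look.py
```

```text
t 4.42 chute [-133.2   38.8   55.9] F [-0.9 -0.7  2.9] gap 0.24 q [-0.63  0.56  0.42  1.71 -0.27  0.93 -0.24]
top white_offcut 0.73 [-94.5 -37.3  85. ] [[-117.0, -68.0, 50.0], [-75.0, -8.0, 93.0]]
top white_offcut 0.64 [35.1  0.4 60.2] [[-70.0, -72.0, 41.0], [136.0, 74.0, 83.0]]
top white_offcut 0.63 [-102.9   31.8   85.7] [[-123.0, 8.0, 57.0], [-87.0, 65.0, 93.0]]
top blue_offcut 0.82 [-94.9 -36.6  85.1] [[-117.0, -67.0, 64.0], [-75.0, -8.0, 93.0]]
side white_offcut 0.71 [-90.7  36.4  78.4] [[-119.0, 7.0, 51.0], [-83.0, 68.0, 90.0]]
side blue_offcut 0.58 [-79.8 -42.2  78.1] [[-109.0, -68.0, 52.0], [-71.0, -9.0, 90.0]]
```

Request:
{"name": "send_rows", "arguments": {
  "plan": [
    [0,0,0,-0.4,0,0,2],
    [0,0,0,-0.8,0,0,2],
    [0,0,0,-1.2,0,0,2],
    [0,0,0,-1.6,0,0,2],
    [0,0,0,-2.0,0,0,2],
    [0,0,0,-2.4,0,-0.05,2],
    [0,0,0,-2.8,0,-0.1,2],
    [0,0,0,-3.2,0,-0.2,2]
  ]
}}

```text
t: 5.38
position: [615.1, 138.2, 61.8]
ee_rot: [0.752, 0.659, 0.002, -0.001]
force: [-5.5, 3.0, 20.8]
finger_gap: 0.234
```

```bash
python3 look.py
```

```text
t 5.38 chute [-103.6   39.4   61.8] F [-2.3 -5.9 20.8] gap 0.23 q [-0.6   0.53  0.42  1.74 -0.27  0.93 -0.2 ]
top white_offcut 0.5 [-78.9  30.3  81.8] [[-90.0, 7.0, 53.0], [-71.0, 62.0, 91.0]]
top blue_offcut 0.58 [-78.9 -35.   78.4] [[-85.0, -65.0, 66.0], [-74.0, -9.0, 87.0]]
side white_offcut 0.5 [-74.8  33.   77.3] [[-106.0, 7.0, 51.0], [-66.0, 68.0, 90.0]]
side blue_offcut 0.84 [-80.5 -43.6  75.9] [[-111.0, -68.0, 48.0], [-71.0, -8.0, 90.0]]
```

```bash
python3 - <<'E'
from rig import viewer
import cv2,numpy as np
a=[cv2.resize(viewer.read_camera("side")["pixels"][150:220,210:310,::-1],(800,560),interpolation=cv2.INTER_LANCZOS4)]
cv2.imwrite("pics/c3.png",a[0])
E
```

```text
(no output)
```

View pics/c3.png

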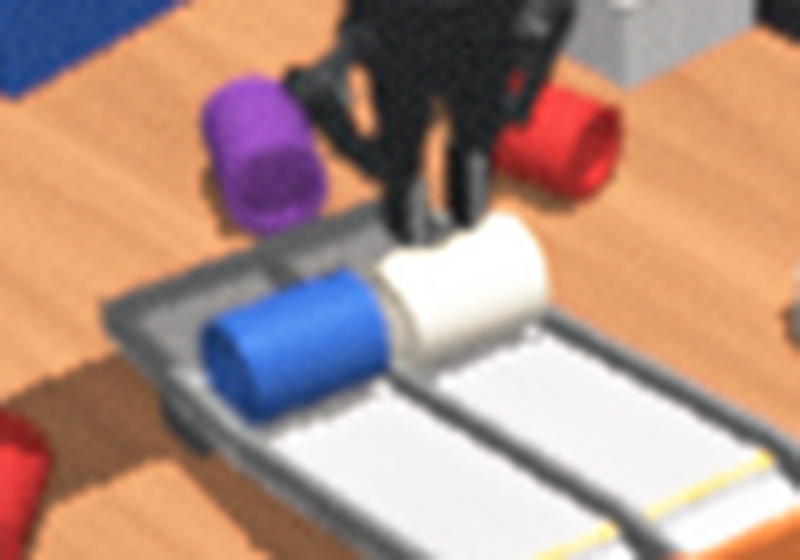

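The tips sit at the back of white, around (410-470,230), but the upward force is suspicious. I'll measure the tips from depth.

```bash
python3 - <<'E'
from rig import viewer
from fit import *; from st import C,O,st
st()
p=viewer.read_camera("side"); h=p["pixels"].astype(int)
m=np.zeros((420,560),bool); m[150:190,235:290]=1
dark=m&(h.max(2)<110)
X=(cloud(p,dark)-O)@C.T
k=(X[:,2]<150)&(X[:,0]<-60)&(X[:,0]>-180)&(abs(X[:,1]-38)<60); X=X[k]
for z in range(40,150,8):
    s=X[(X[:,2]>=z)&(X[:,2]<z+8)]
    if len(s): print(z,len(s),np.percentile(s,[5,50,95],axis=0)[:,:2].round(0).tolist())
w=(h.min(2)>130)&m; w[:]|=0
m2=np.zeros_like(m); m2[165:210,250:290]=1
W=(cloud(p,m2&(h.min(2)>120))-O)@C.T; W=W[(W[:,2]>60)&(W[:,1]>8)&(W[:,1]<68)&(W[:,0]<-50)]
from scipy.optimize import least_squares
r=least_squares(lambda q:np.hypot(W[:,0]-q[0],W[:,2]-q[1])-25,[-91,65],loss="soft_l1"); print("pipe x,z",r.x.round(1),len(W),np.abs(r.fun).mean())
E
```

```text
t 5.73 chute [-102.    39.4   61.8] F [-1.5 -8.5 23.3] gap 0.23 q [-0.6   0.53  0.42  1.74 -0.27  0.93 -0.2 ]
40 6 [[-178.0, -1.0], [-168.0, 1.0], [-162.0, 57.0]]
48 9 [[-180.0, -9.0], [-173.0, 0.0], [-152.0, 75.0]]
88 5 [[-108.0, 34.0], [-101.0, 49.0], [-97.0, 50.0]]
96 15 [[-110.0, 16.0], [-97.0, 47.0], [-92.0, 52.0]]
104 14 [[-106.0, 15.0], [-94.0, 23.0], [-91.0, 52.0]]
112 22 [[-105.0, 15.0], [-97.0, 36.0], [-91.0, 61.0]]
120 16 [[-107.0, 15.0], [-96.0, 50.0], [-91.0, 60.0]]
128 25 [[-107.0, 15.0], [-94.0, 50.0], [-90.0, 60.0]]
136 44 [[-113.0, 3.0], [-95.0, 24.0], [-89.0, 74.0]]
144 30 [[-111.0, -1.0], [-92.0, 49.0], [-88.0, 81.0]]Traceback (most recent call last):
  File "<stdin>", line 12, in <module>
numpy._core._exceptions._UFuncOutputCastingError: Cannot cast ufunc 'bitwise_or' output from dtype('int64') to dtype('bool') with casting rule 'same_kind'
```

```bash
cat >pipe.py <<'E'
from rig import viewer,spotter
from fit import *; from st import C,O,st
from scipy.optimize import least_squares
st()
def fitp(n,lo,hi,f):
    p=viewer.read_camera(n); h=p["pixels"].astype(int)
    X=cloud(p,f(h)); W=(X-O)@C.T
    W=W[(W[:,1]>lo)&(W[:,1]<hi)&(W[:,0]>-180)&(W[:,0]<140)]
    fl=np.interp(W[:,0],[-190,-80,80,81],[40,40,71,64]); W=W[(W[:,2]>fl+14)&(W[:,2]<fl+58)]
    if len(W)<30: print(n,"few",len(W)); return
    best=min((least_squares(lambda q:np.hypot(W[:,0]-q[0],W[:,2]-q[1])-25,[x0,np.median(W[:,2])-15],loss="soft_l1",f_scale=2) for x0 in(np.median(W[:,0])-10,np.median(W[:,0])+5)),key=lambda r:r.cost)
    print(n,"pipe x,z",best.x.round(1),"n",len(W),"res",np.abs(best.fun).mean().round(2),"y",W[:,1].min().round(),W[:,1].max().round())
white=lambda h:(h.min(2)>110)&(h.max(2)-h.min(2)<70)
blue=lambda h:(h[...,2]>h[...,0]+60)
for n in("top","side"): print("W",end=" ");fitp(n,10,66,white);print("B",end=" ");fitp(n,-66,-10,blue)
E
python3 pipe.py
```

```text
t 5.78 chute [-102.    39.4   61.8] F [-0.3 -6.1 23.9] gap 0.24 q [-0.6   0.53  0.42  1.74 -0.27  0.93 -0.2 ]
W top pipe x,z [-95.3  65.3] n 111 res 1.8 y 10.0 65.0
B top pipe x,z [-100.5   67.7] n 54 res 1.62 y -65.0 -10.0
W side pipe x,z [-93.   64.6] n 216 res 2.1 y 10.0 65.0
B side pipe x,z [-96.4  64.2] n 229 res 2.02 y -66.0 -10.0
```

The finger column (x -113 to -91) overlaps the pipe (centre -94), and force is +23 N upward. So the tips are standing on the back of the pipe, which means their real height is above the TCP value. I'll lift, back off and measure the tip height in free air.

Request:
{"name": "send_rows", "arguments": {
  "plan": [
    [0,0,0,0.3,0,-1.5,2],
    [0,0,0,1.2,0,-3.5,2],
    [0,0,0,2.4,0,-5.5,2],
    [0,0,0,3.6,0,-7,2],
    [0,0,0,4.8,0,-8,2],
    [0,0,0,6.2,0,-8,2],
    [0,0,0,6.2,0,-8,2]
  ]
}}

```text
t: 6.57
position: [621.9, 201.2, 137.0]
ee_rot: [0.751, 0.661, 0.001, -0.001]
force: [-0.4, 0.8, -0.4]
finger_gap: 0.237
```

```bash
python3 pipe.py; python3 - <<'E'
from rig import viewer
from fit import *; from st import C,O,st
s,T,c=st()
p=viewer.read_camera("side"); im=p["pixels"][:,:,::-1].copy()
def px(w): q=p["R"]@w+p["t"]; return p["fx"]*q[0]/q[2]+p["cx"],p["fy"]*q[1]/q[2]+p["cy"]
pts=[px(s["position"]+[0,0,d]) for d in(0,25)]
print(pts)
u,v=map(int,pts[0]); y0,x0=max(v-50,0),u-50
c=cv2.resize(im[y0:y0+70,x0:x0+100],(800,560),interpolation=2)
for k,(a,b) in enumerate(pts): cv2.circle(c,(int((a-x0)*8),int((b-y0)*8)),6,[(0,0,255),(0,255,0)][k],2)
cv2.imwrite("pics/c4.png",c)
E
```

```text
t 6.57 chute [-166.8   37.6  137. ] F [-0.8 -0.6 -0.4] gap 0.24 q [-0.69  0.49  0.44  1.61 -0.23  1.09 -0.32]
W top pipe x,z [-93.2  64.8] n 265 res 1.98 y 10.0 66.0
B top pipe x,z [-99.3  64.7] n 238 res 2.16 y -66.0 -10.0
W side pipe x,z [-90.8  64.6] n 217 res 2.07 y 10.0 66.0
B side pipe x,z [-96.7  64.3] n 218 res 2.0 y -65.0 -11.0
t 6.77 chute [-161.    37.9  136.2] F [ 0.6 -0.  -0.2] gap 0.23 q [-0.69  0.49  0.44  1.61 -0.23  1.09 -0.32]
[(np.float64(254.02108822434042), np.float64(159.6796137807835)), (np.float64(253.72220577288948), np.float64(153.2535046187709))]
```

View pics/c4.png

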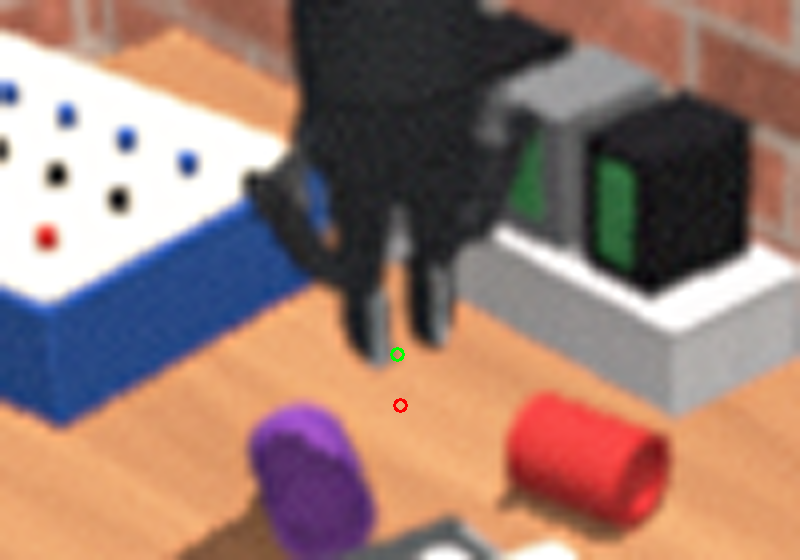

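The red circle (reported TCP) lies about 25 mm below the real tips (green circle, TCP+25, level with them). So real tip z is about TCP z + 25, and I'll command TCP z of about 30 on the landing. White is at x=-92, blue unmoved. Descend behind it again.

Request:
{"name": "send_rows", "arguments": {
  "plan": [
    [0,0,0,0,0,2,2],
    [0,0,0,0,0,4.5,2],
    [0,0,0,0,0,6.5,2],
    [0,0,0,0,0,8,2],
    [0,0,0,0,0,9,2],
    [0,0,0,0,0,9.8,2],
    [0,0,0,0,0,10.4,2],
    [0,0,0,0,0,10.4,2]
  ]
}}

```text
t: 7.48
position: [621.8, 196.4, 32.8]
ee_rot: [0.752, 0.659, -0.001, -0.0]
force: [-0.5, -0.3, 0.5]
finger_gap: 0.232
```

```bash
python3 st.py -150 38 30
```

```text
t 7.48 chute [-162.1   38.2   32.8] F [ 0.3 -0.4  0.5] gap 0.23 q [-0.66  0.6   0.4   1.69 -0.28  0.9  -0.28]
rotvec [-0.001  0.001  0.004] shift cm [-1.21 -0.02  0.28]
chute axes in tool [[-1.0, -0.004, 0.001], [-0.004, 1.0, -0.001], [-0.001, -0.001, -1.0]]
```

No contact at z 32.8, which is below the 40 mm floor, so the offset is confirmed. Push.

Request:
{"name": "send_rows", "arguments": {
  "plan": [
    [0,0,0,-0.5,0,0.2,2],
    [0,0,0,-1.0,0,0.3,2],
    [0,0,0,-1.5,0,0.3,2],
    [0,0,0,-2.0,0,0.3,2],
    [0,0,0,-2.5,0,0.3,2],
    [0,0,0,-3.0,0,0.3,2],
    [0,0,0,-3.4,0,0.3,2],
    [0,0,0,-3.8,0,0.3,2]
  ]
}}

```text
t: 8.15
position: [617.3, 158.8, 30.9]
ee_rot: [0.752, 0.659, 0.0, -0.0]
force: [0.2, 0.6, 0.2]
finger_gap: 0.237
```

```bash
python3 pipe.py
```

```text
t 8.15 chute [-124.2   38.8   30.9] F [-0.6  0.1  0.2] gap 0.24 q [-0.61  0.58  0.4   1.73 -0.28  0.88 -0.22]
W top pipe x,z [-91.2  64.5] n 235 res 2.12 y 10.0 66.0
B top pipe x,z [-99.1  64.9] n 192 res 2.09 y -66.0 -11.0
W side pipe x,z [-85.2  64.6] n 232 res 2.5 y 10.0 66.0
B side pipe x,z [-96.4  64.7] n 225 res 2.12 y -66.0 -11.0
```

Now a clean push: pipe 36 mm ahead of the finger centre, no vertical force. Onto the ramp.

Request:
{"name": "send_rows", "arguments": {
  "plan": [
    [0,0,0,-0.4,0,0,2],
    [0,0,0,-0.8,0,-0.03,2],
    [0,0,0,-1.2,0,-0.1,2],
    [0,0,0,-1.6,0,-0.18,2],
    [0,0,0,-2.0,0,-0.25,2],
    [0,0,0,-2.4,0,-0.33,2],
    [0,0,0,-2.8,0,-0.4,2],
    [0,0,0,-3.2,0,-0.48,2]
  ]
}}

```text
t: 9.02
position: [613.1, 127.3, 35.7]
ee_rot: [0.752, 0.659, 0.0, -0.0]
force: [0.1, -0.1, 0.5]
finger_gap: 0.23
```

```bash
python3 pipe.py
```

```text
t 9.02 chute [-92.4  39.   35.7] F [0.1 0.1 0.5] gap 0.23 q [-0.57  0.56  0.41  1.76 -0.28  0.88 -0.17]
W top pipe x,z [-59.  68.] n 218 res 2.26 y 11.0 65.0
B top few 0
W side pipe x,z [-56.   69.1] n 233 res 2.54 y 10.0 65.0
B side pipe x,z [-96.3  64.5] n 224 res 2.11 y -66.0 -10.0
```

Request:
{"name": "send_rows", "arguments": {
  "plan": [
    [0,0,0,-0.5,0,-0.1,2],
    [0,0,0,-1.0,0,-0.2,2],
    [0,0,0,-1.5,-0.05,-0.29,2],
    [0,0,0,-2.0,-0.05,-0.39,2],
    [0,0,0,-2.5,-0.05,-0.49,2],
    [0,0,0,-3.0,-0.1,-0.58,2],
    [0,0,0,-3.5,-0.1,-0.68,2],
    [0,0,0,-4.0,-0.1,-0.78,2]
  ]
}}

```text
t: 9.88
position: [606.8, 87.4, 43.5]
ee_rot: [0.752, 0.659, 0.0, -0.0]
force: [0.5, 1.1, 1.0]
finger_gap: 0.234
```

Request:
{"name": "send_rows", "arguments": {
  "plan": [
    [0,0,0,-0.5,0,-0.1,2],
    [0,0,0,-1.0,0,-0.2,2],
    [0,0,0,-1.5,-0.05,-0.29,2],
    [0,0,0,-2.0,-0.05,-0.39,2],
    [0,0,0,-2.5,-0.05,-0.49,2],
    [0,0,0,-3.0,-0.1,-0.58,2],
    [0,0,0,-3.5,-0.1,-0.68,2],
    [0,0,0,-4.0,-0.1,-0.78,2]
  ]
}}

```text
t: 10.55
position: [600.4, 48.0, 51.2]
ee_rot: [0.752, 0.659, -0.0, -0.0]
force: [-0.2, 1.7, 0.7]
finger_gap: 0.232
```

```bash
python3 pipe.py
```

```text
t 10.55 chute [-12.1  37.1  51.2] F [-1.7 -0.4  0.7] gap 0.23 q [-0.48  0.51  0.43  1.81 -0.26  0.88 -0.06]
W top pipe x,z [20.7 84. ] n 166 res 2.23 y 10.0 65.0
B top pipe x,z [-94.9  65.8] n 101 res 2.23 y -64.0 -10.0
W side pipe x,z [24.2 84.9] n 255 res 2.39 y 11.0 66.0
B side pipe x,z [-97.   64.7] n 211 res 2.26 y -66.0 -10.0
```

Request:
{"name": "send_rows", "arguments": {
  "plan": [
    [0,0,0,-0.5,0.05,-0.1,2],
    [0,0,0,-1.0,0.05,-0.2,2],
    [0,0,0,-1.5,0.05,-0.29,2],
    [0,0,0,-2.0,0.05,-0.39,2],
    [0,0,0,-2.5,0.05,-0.49,2],
    [0,0,0,-3.0,0.05,-0.58,2],
    [0,0,0,-3.5,0.05,-0.68,2],
    [0,0,0,-4.0,0.05,-0.78,2]
  ]
}}

```text
t: 11.42
position: [595.7, 8.2, 59.0]
ee_rot: [0.752, 0.659, 0.0, -0.0]
force: [0.5, 2.2, 0.6]
finger_gap: 0.236
```

Request:
{"name": "send_rows", "arguments": {
  "plan": [
    [0,0,0,-0.3,0,-0.06,2],
    [0,0,0,-0.6,0,-0.12,2],
    [0,0,0,-0.9,0,-0.17,2],
    [0,0,0,-1.2,0,-0.22,2],
    [0,0,0,-1.5,0,-0.25,2],
    [0,0,0,-1.8,0,-0.25,2],
    [0,0,0,-2.1,0,-0.25,2],
    [0,0,0,-2.4,0,-0.25,2]
  ]
}}

```text
t: 12.08
position: [592.3, -15.9, 61.2]
ee_rot: [0.752, 0.659, -0.0, 0.0]
force: [0.2, -0.0, -0.7]
finger_gap: 0.231
```

```bash
python3 pipe.py
```

```text
t 12.08 chute [52.2 37.8 61.2] F [ 0.   0.2 -0.7] gap 0.23 q [-0.39  0.48  0.45  1.83 -0.26  0.89  0.05]
W top pipe x,z [85.1 96. ] n 104 res 1.84 y 10.0 65.0
B top pipe x,z [-98.   64.2] n 241 res 2.22 y -66.0 -10.0
W side pipe x,z [100.7  88.8] n 269 res 3.97 y 10.0 66.0
B side pipe x,z [-96.4  64.3] n 225 res 2.04 y -66.0 -10.0
```

It is tipping over the crest. Follow gently, then check.

Request:
{"name": "send_rows", "arguments": {
  "plan": [
    [0,0,0,-0.3,0,0,2],
    [0,0,0,-0.6,0,0,2],
    [0,0,0,-0.9,0,0,2],
    [0,0,0,-1.2,0,0,2],
    [0,0,0,-1.5,0,0,2],
    [0,0,0,-1.5,0,0,2]
  ]
}}

```text
t: 12.78
position: [590.5, -31.1, 61.5]
ee_rot: [0.753, 0.658, -0.0, 0.0]
force: [-0.3, -0.4, -0.2]
finger_gap: 0.237
```

```bash
python3 pipe.py
```

```text
t 12.78 chute [67.5 38.1 61.5] F [ 0.5 -0.2 -0.2] gap 0.24 q [-0.36  0.48  0.45  1.83 -0.26  0.89  0.07]
W top pipe x,z [111.7  87.6] n 148 res 2.0 y 10.0 65.0
B top pipe x,z [-97.6  63.9] n 237 res 2.22 y -66.0 -11.0
W side pipe x,z [112.9  87.9] n 226 res 3.98 y 10.0 66.0
B side pipe x,z [-96.5  64.3] n 227 res 2.1 y -66.0 -10.0
```

Seated (x of about 111, z 88, against an expected 110/88). Withdraw: back a little, then up and away.

Request:
{"name": "send_rows", "arguments": {
  "plan": [
    [0,0,0,0.4,0,-0.3,2],
    [0,0,0,1.0,0,-1.5,2],
    [0,0,0,1.5,0,-3.5,2],
    [0,0,0,2,0,-6,2],
    [0,0,0,2.5,0,-9,2],
    [0,0,0,3,0,-12,2],
    [0,0,0,4,0,-14,2],
    [0,0,0,4,0,-14,2]
  ]
}}

```text
t: 13.65
position: [599.9, 13.0, 207.8]
ee_rot: [0.751, 0.66, 0.005, 0.002]
force: [0.2, -0.6, 0.5]
finger_gap: 0.237
```

Request:
{"name": "send_rows", "arguments": {
  "plan": [
    [0,0,0,3,0,0,2],
    [0,0,0,6,0,0,2],
    [0,0,0,9,0,0,2],
    [0,0,0,12,0,0,2],
    [0,0,0,15,0,0,2],
    [0,0,0,17,0,0,2],
    [0,0,0,18,0,0,2],
    [0,0,0,18,0,0,2]
  ]
}}

```text
t: 14.32
position: [619.0, 192.0, 201.0]
ee_rot: [0.75, 0.661, 0.0, -0.001]
force: [-0.0, 0.2, -0.6]
finger_gap: 0.235
```

```bash
python3 pipe.py; python3 look.py end
```

```text
t 14.32 chute [-157.4   35.9  201. ] F [-0.2 -0.1 -0.6] gap 0.23 q [-0.67  0.43  0.42  1.55 -0.18  1.2  -0.34]
W top pipe x,z [112.4  87.5] n 271 res 1.99 y 10.0 66.0
B top pipe x,z [-98.3  64.2] n 234 res 2.34 y -66.0 -10.0
W side pipe x,z [114.9  86.9] n 200 res 2.04 y 10.0 66.0
B side pipe x,z [-96.7  64.6] n 228 res 2.18 y -66.0 -10.0
t 14.52 chute [-150.8   37.6  201.6] F [-0.3 -0.6 -0.2] gap 0.23 q [-0.67  0.42  0.43  1.56 -0.18  1.2  -0.34]
top white_offcut 0.64 [111.3  37.1 107.1] [[90.0, 9.0, 78.0], [133.0, 69.0, 115.0]]
top blue_offcut 0.66 [-95.5 -39.   84.7] [[-118.0, -67.0, 69.0], [-76.0, -11.0, 93.0]]
side white_offcut 0.85 [120.   28.  107.1] [[97.0, 7.0, 75.0], [136.0, 68.0, 113.0]]
side blue_offcut 0.63 [-81.4 -42.5  76.2] [[-117.0, -69.0, 47.0], [-71.0, -7.0, 90.0]]
```

View pics/end.png

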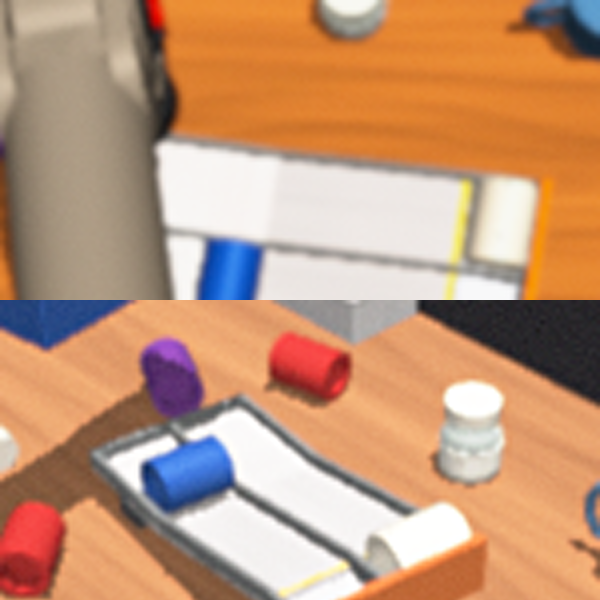

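White lies in the pocket against the orange stop (top (505,220), side (420,540)). Blue and the other things are in place and the hand is clear. Handing in.

```bash
python3 -c "
from rig import robot
print(robot.job_done())"
```

```text
the job is handed in; nothing more can be done
None
```

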